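# Clamp a flange on the tilted positioner: spacers over the arbor, C-washer under the nut

## Robot

A 6-joint arm with a two-finger parallel gripper is mounted at the origin on the work surface. World frame = base frame: x ahead of the robot, y to its left, z up, the work surface at z = 0. Lengths are in m, angles in degrees, forces in N, time in s.
With the tool pointing down it reaches from about 0.3 to 0.875 m from the base axis. Payload 6.4 kg.
Tool frame: the origin (TCP) lies midway between the tips of the shut fingers; the grasp point (between the pads) lies 19 mm behind it (arm.pinch_z is the distance from the TCP to the grasp point, in m); z points along the fingers, y is the direction in which the jaws open and shut (so a half turn about z gives the same grasp; the last joint's range is limited). The gripper opens to 85 mm and grips with 20 to 120 N. Pads are 22 mm wide; open, the fingers measure 114 mm over their backs; the gripper's body (76 mm by 85 mm) begins 54 mm behind the grasp point. The pads swing forward as they close: fully open they stand 13 mm farther back than shut.
Start: joints at [-82.065, 10.359, 92.074, -0, 77.567, -11.82], TCP at [0.194, -0.541, 0.231] pointing down, gripper open.
Joint ranges: [-171.53, 171.53], [-51.25, 118.39], [17.06, 147.69], [-65.23, 245.23], [0, 150.52], [-178.68, 178.68]. Speed limits (degrees/s): [147.25, 147.25, 172.46, 180, 180, 180].

## Interface

Orientations are given as [roll, pitch, yaw] about the fixed x, y, z axes, in that order (R = Rz(yaw) Ry(pitch) Rx(roll)).
In Python, from station import arm gives the robot as it stands.
- The arm moves only by the shell command python3 -m pendant 'ROWS' [FORCE]. ROWS is JSON, a list of rows, each a list of 3 entries, a list of its own where there are three numbers: the shift along the tool's x, y, z in mm, then the turn, a rotation vector about the tool's x, y, z in degrees, then the opening, from 0 (shut) to 1 (fully open). In form: [[[tx, ty, tz], [rx, ry, rz], gripper], ...]. A call has 1 to 12 rows; each row is the pose to reach, as a shift and turn from the pose commanded when the call began, along the tool's axes at that moment; what a row does not reach only later rows make up. A row lasts 1/10 s, in which the tool goes at most 50 mm and 8.59 degrees, less where a joint would pass 70% of its speed; a pose out of reach is approached as far as the arm can. A call with a gripper value outside its range is refused whole. The fingers move at their own pace and stop on an object; FORCE is the grip in N (left out, the last holds). Time passes only in rows, so rows that repeat a pose let the fingers close. It gives the time, the measured TCP pose, the force and the opening at its end, in the units of the state.
- arm.state(): the state, without advancing time (a new reading comes with each control period).
- arm.capture(name): name is "side" or "top"; returns a dict with "image" (384x512x3 uint8, blue, green, red), "K" (3x3 intrinsics, pixels), "eye" and "attitude" of the camera in the world. Camera axes: x right, y down, z forward; pixel columns grow to the right and rows downward; lengths in m; the calibration is good to about 2 mm. A picture is of the moment at which its call begins. There is no depth.
- arm.job_done(): hands the job in, once; it reports no verdict.
The state is a dict: "time": time; "joint_pos": joint angles; "dq": joint speeds; "joint_efforts": joint torques, N m; "position": TCP position; "tool_rot": TCP orientation; "wrist_force": force on the tool from outside, world axes, zero at the start; "moment": the same for the moment, N m; "width": finger opening in m.
Only numpy, scipy, OpenCV 4.12 (cv2) and the standard library are available. Lean on these libraries where they do the work, as an engineer would, in place of code of your own. Each camera call takes 0.05 s, during which the arm holds its last target. There are 200 camera calls.

## Task

Get the flange on the tilted positioner ready to clamp for grinding: thread the wide black spacer over the nut and arbor until it lies flat on the flange, then the narrow bright spacer until it lies flat on the wide one, lowering each fully home rather than letting it drop. Then slip the orange C-washer sideways into the gap under the nut, its open side facing downhill, so that it hangs on the stud and lies flat on the narrow spacer. Let go of everything, and leave the positioner's tilt and the other things on the bench as they are.

Things in the scene. Friction and masses are not known exactly. Their poses are not given: they have to be found in the camera images.
- seat (a point): On the arbor axis in the plane of the flange's upper face, on the tilted head of a blue and grey bench positioner. z runs up along the arbor, which leans 24 to 36 degrees from vertical, roughly towards the robot; y is level (the tilt axis); x points uphill in the flange's plane. From here up z the 20 mm diameter arbor reaches 29 mm (top edge chamfered). The tilt is held by a stiff worm drive and does not give.
- nut (a point): Centre of the nut, on the arbor axis 48 mm up from seat; same axes. Hexagonal, 17 mm across flats, 19.6 mm across corners, 8 mm high (44 to 52 mm from the flange's face), top edge chamfered, does not turn. It sits on a 12 mm diameter stud that rises out of the arbor; the bare stud between arbor and nut, 29 to 44 mm up, is where the C-washer goes.
- stud_tip (a point): The free end of the 12 mm stud, above the nut, on the arbor axis 57 mm up from seat; same axes.
- flange (a point): Same point and axes as seat, for the shapes around it. Flange: brownish steel disc, diameter 144 mm, 10 mm thick, bore 45 mm with a locating step 4 mm below its face, fixed on a faceplate of diameter 180 mm. The head is carried at a tilt axis 67 mm below this point along z, 150 mm above the bench, between two cheeks on a base 260 x 250 x 70 mm, with a handwheel at its -y side.
- wide_mid (a point): Centre (half-way up, on the bore axis) of the wide spacer: black steel ring, outer diameter 62 mm, bore 23 mm, 14 mm thick, 0.27 kg (may differ by a third). Lies flat on the bench at the start. z along its bore.
- narrow_mid (a point): Centre (half-way up, on the bore axis) of the narrow spacer: bright metal ring, outer diameter 38 mm, bore 23 mm, 16 mm thick, 0.10 kg (may differ by a third). Lies flat on the bench at the start. z along its bore.
- washer_mid (a point): Centre of the C-washer's slot end, half-way up: the point that comes onto the arbor axis when it is fully on the stud. Orange-painted steel U-shaped plate, 9 mm thick, 0.075 kg (may differ by a third), 40 x 40 mm, its two parallel flat sides (to grip it by) 20 mm either side of here along y. The 15 mm slot has its bottom 7.5 mm from here at +x and its open mouth at -x. z is up as it lies flat on the bench at the start.
- washer_mouth (a point): Middle of the C-washer's open mouth, half-way up, 20 mm from washer_mid along its -x; same axes.
- wide_spacer: The wide spacer's body; origin at the centre of its underside.
- narrow_spacer: The narrow spacer's body; origin at the centre of its underside.
- c_washer: The C-washer's body; origin at its underside, 4.5 mm below washer_mid.
- spanner: Bystander: steel spanner, 200 mm long, 8 mm thick, lying on the bench; origin at the middle of its underside, x along it.
- tape_measure: Bystander: yellow and black tape measure, 66 x 36 x 60 mm, standing; origin at the centre of its underside.
- weld_magnet: Bystander: red arrow-shaped welding magnet, 90 x 60 x 16 mm, lying; origin near the middle of its underside.
- grinding_disc: Bystander: dark grinding disc with a green label ring, diameter 125 mm, 11 mm thick, lying; origin at the centre of its underside.
- spray_can: Bystander: yellow spray can, diameter 66 mm, 190 mm tall; origin at the centre of its underside.
- hammer: Bystander: hammer, 280 mm long, lying; origin at its middle, on the bench.

How it is judged:
By the outcome, as a careful person would: the job done as asked, in the order asked, and still so for the second after the job is handed in, with the robot touching nothing.
It also fails if it takes over 72 s, if anything falls off the work surface, if the arm or the gripper's body presses on something with over 40 N, if the wrist force passes 120 N, or if a joint passes its speed limit or range.

## Working session

There is one attempt and no reset: what is moved stays moved. The work goes in short steps, Python scripts to look and compute and a shell command to move; the robot and the scene stay as the last step left them, time stands still between calls to the robot, and variables do not carry over. Pictures are saved under pics/ and viewed, about 8 in all and at most 12, crops included, and the job is handed in when it is done.

```bash
ls; mkdir -p pics; python3 - <<'E'
from station import arm
import cv2
print(arm.state(), arm.pinch_z)
for n in("side","top"):
    c=arm.capture(n); cv2.imwrite(f"pics/{n}0.png",c["image"]); print(n,c["K"],c["eye"],c["attitude"])
import numpy as np
a=cv2.imread("pics/side0.png");b=cv2.imread("pics/top0.png")
cv2.imwrite("pics/both0.png",cv2.resize(np.vstack([a,b]),None,fx=.78,fy=.78))
E
```

```text
pics
{'time': 0.0, 'joint_pos': array([-8.20666681e+01,  1.04003525e+01,  9.21336026e+01, -4.01524020e-04,
        7.75672891e+01, -1.18202607e+01]), 'dq': array([-0.07817712,  0.0089208 ,  0.03739855,  0.10749529,  0.07105655,
       -0.08198735]), 'joint_efforts': array([-3.05517795e-03, -4.44877410e+01, -3.51342523e+01, -3.94101071e-04,
        8.95344507e-03, -1.31548046e-05]), 'position': array([ 0.19426924, -0.54058638,  0.23038286]), 'tool_rot': array([-1.79900822e+02, -2.03554232e-02,  1.97536618e+01]), 'wrist_force': array([-0.87504846, -1.56716421,  0.22269575]), 'moment': array([-0.00059008, -0.03425033,  0.03049275]), 'width': 0.08532714559214245} 0.0187
side [[371.48697324   0.         254.34040465]
 [  0.         371.48697324 189.50143357]
 [  0.           0.           1.        ]] [0.3148865  0.96471633 0.86877453] [-124.28043172   -1.21950931 -168.82514012]
top [[454.70305847   0.         253.73314355]
 [  0.         454.70305847 193.89043647]
 [  0.           0.           1.        ]] [ 0.4021328  -0.04897425  1.72089161] [-176.85054258    0.28614377  -90.06577982]
```

View pics/both0.png

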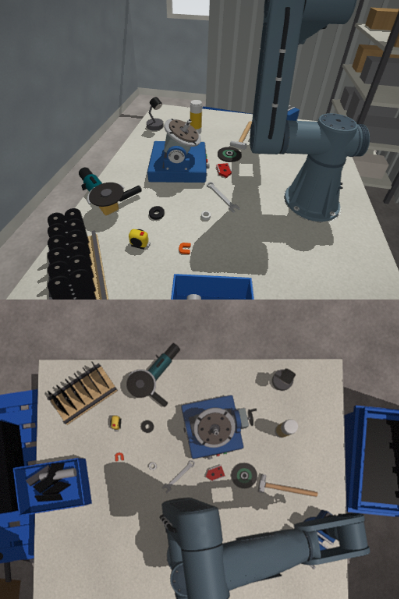

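Side view (upper) and top view (lower) show the positioner in the middle, black ring and tape measure to its left in the top view, and the orange washer and bright ring nearer the robot. I'll crop both, enlarged.

```bash
python3 - <<'E'
import cv2,numpy as np
a=cv2.imread("pics/side0.png");b=cv2.imread("pics/top0.png")
A=a[140:340,150:350]; B=b[100:260,130:330]
A=cv2.resize(A,None,fx=4,fy=3,interpolation=cv2.INTER_CUBIC); B=cv2.resize(B,None,fx=4,fy=3.75,interpolation=cv2.INTER_CUBIC)
cv2.imwrite("pics/c1.png",A);cv2.imwrite("pics/c2.png",B)
E
```

```text
(no output)
```

View pics/c1.png

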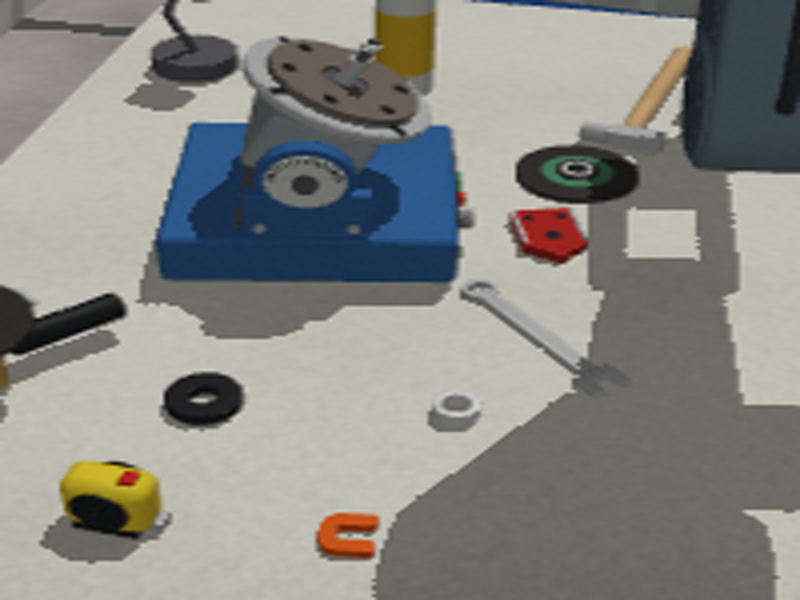

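View pics/c2.png

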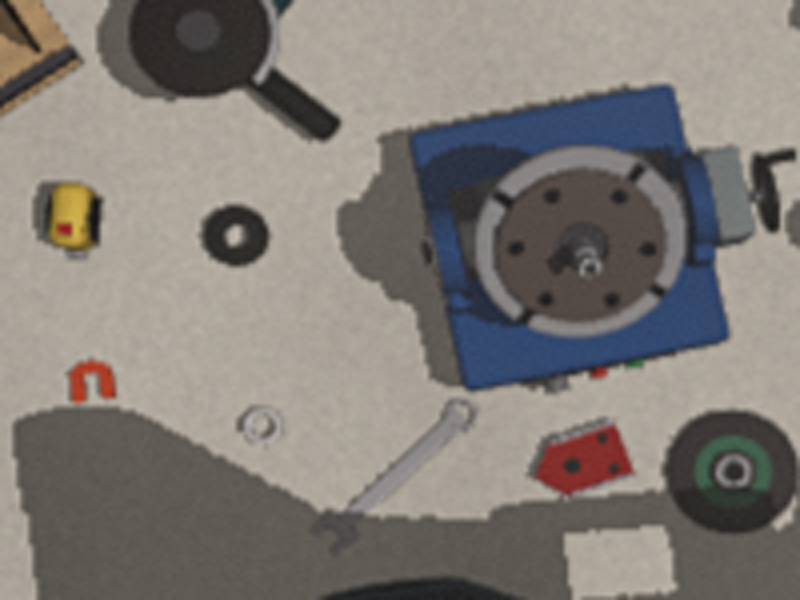

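The crops show everything clearly: rings at top px (188,163) and (195,213), washer at (153,202), six flange holes visible from above, and the stud tip at top px (277,171) and side px (244,155).

```bash
cat > h.py <<'E'
import numpy as np,cv2
from scipy.spatial.transform import Rotation as R
from station import arm
def rot(a): return R.from_euler('xyz',a,degrees=True).as_matrix()
class Cam:
    def __init__(s,n):
        c=arm.capture(n); s.im=c["image"]; s.K=np.array(c["K"]); s.e=np.array(c["eye"]); s.R=rot(c["attitude"])
    def ray(s,p):
        p=np.atleast_2d(p); d=np.c_[p,np.ones(len(p))]@np.linalg.inv(s.K).T@s.R.T
        return d/np.linalg.norm(d,axis=1)[:,None]
    def plane(s,p,z): d=s.ray(p); return s.e+d*((z-s.e[2])/d[:,2])[:,None]
    def proj(s,X): q=(np.atleast_2d(X)-s.e)@s.R@s.K.T; return q[:,:2]/q[:,2:]
def tri(c1,p1,c2,p2):
    out=[]
    for a,b in zip(c1.ray(p1),c2.ray(p2)):
        t=np.linalg.lstsq(np.c_[a,-b],c2.e-c1.e,rcond=None)[0]
        x,y=c1.e+t[0]*a,c2.e+t[1]*b; out.append(np.r_[(x+y)/2,np.linalg.norm(x-y)])
    return np.array(out)
def blobs(mask,lo,hi,off=(0,0),s=1):
    n,l,st,ce=cv2.connectedComponentsWithStats(mask.astype(np.uint8))
    return [(st[i,4],np.round(((ce[i]+.5)/s-.5)+off,2),st[i,2:4]) for i in range(1,n) if lo<=st[i,4]<=hi]
E
python3 - <<'E'
from h import *
for n,win in(("side",(190,345,180,320)),("top",(150,260,135,260))):
    c=Cam(n); im=c.im; y0,y1,x0,x1=win
    w=im[y0:y1,x0:x1].astype(int); hsv=cv2.cvtColor(im[y0:y1,x0:x1],cv2.COLOR_BGR2HSV)
    v=w.max(2); s=hsv[...,1]
    print(n,"orange",blobs((hsv[...,0]<14)&(s>170)&(v>120),15,900,(x0,y0)))
    print(" dark",blobs(v<60,40,900,(x0,y0)))
    # rectified views on ring top planes
# narrow: compare with local background
    for nm,(cx,cy) in dict(side=dict(n=(264,276),w=(201,272)),top=dict(n=(195,213),w=(188,163)))[n].items():
        p=cv2.cvtColor(im,cv2.COLOR_BGR2GRAY)[cy-11:cy+12,cx-11:cx+12]
        print(nm); print('\n'.join(' '.join('%3d'%k for k in r) for r in p)) if nm=='n' else 0
# flange
for n,win in(("side",(148,184,205,265)),("top",(140,195,250,305))):
    c=Cam(n); y0,y1,x0,x1=win; k=4
    g=cv2.cvtColor(c.im,cv2.COLOR_BGR2GRAY)[y0:y1,x0:x1]
    u=cv2.resize(g,None,fx=k,fy=k,interpolation=cv2.INTER_CUBIC)
    bh=cv2.morphologyEx(u,cv2.MORPH_BLACKHAT,np.ones((25,25)))
    print(n,[b for b in blobs(bh>25,20,2000,(x0,y0),k)])
E
```

```text
side orange [(np.int32(157), array([287.45, 216.72]), array([17, 16], dtype=int32)), (np.int32(15), array([181.87, 298.6 ]), array([5, 4], dtype=int32)), (np.int32(116), array([235.83, 317.24]), array([14, 13], dtype=int32))]
 dark [(np.int32(330), array([294.24, 198.64]), array([31, 18], dtype=int32)), (np.int32(242), array([200.18, 272.74]), array([19, 17], dtype=int32))]
n
186 186 189 189 188 188 190 191 189 188 189 189 189 187 187 187 188 189 191 192 191 189 189
189 188 189 188 188 187 189 190 189 188 188 187 184 185 187 189 192 190 189 189 189 189 191
185 184 183 184 185 187 189 190 189 188 189 189 189 189 188 190 190 188 187 189 190 189 190
184 184 185 188 188 189 190 189 187 188 188 189 191 191 190 187 186 186 188 189 190 191 189
186 186 186 187 189 191 191 189 189 189 188 191 191 190 188 185 186 188 189 188 188 189 190
187 188 189 188 189 190 190 189 185 188 193 194 190 188 188 188 189 187 187 188 189 188 188
191 189 189 189 190 188 184 193 202 199 169 178 182 197 195 192 190 189 188 188 189 188 187
191 190 189 190 191 187 191 200 154 109 114 115 117 142 189 196 189 192 191 1
[... 5575 characters left out ...]
rray([258.47, 165.77]), array([16, 13], dtype=int32)), (np.int32(163), array([291.66, 166.02]), array([16, 14], dtype=int32)), (np.int32(474), array([270.09, 168.53]), array([25, 32], dtype=int32)), (np.int32(38), array([280.78, 166.66]), array([ 5, 11], dtype=int32)), (np.int32(49), array([275.59, 168.19]), array([12, 10], dtype=int32)), (np.int32(105), array([277.19, 171.01]), array([11, 12], dtype=int32)), (np.int32(780), array([254.11, 181.93]), array([55, 53], dtype=int32)), (np.int32(141), array([293.83, 176.89]), array([13, 15], dtype=int32)), (np.int32(153), array([266.03, 179.37]), array([14, 15], dtype=int32)), (np.int32(164), array([282.5 , 179.59]), array([14, 15], dtype=int32))]
```

```bash
python3 - <<'E'
from h import *
s,t=Cam("side"),Cam("top")
T=np.array([[267.58,151.84],[284.33,152.02],[282.5,179.59],[266.03,179.37],[258.47,165.77]])
S=np.array([[221.74,161.99],[225.82,155.44],[249.87,169.33],[246.45,176.16],[232.1,172.59]])
H=tri(t,T,s,S); print(H.round(4))
P=H[:,:3]; c=((P[0]+P[2])/2+(P[1]+P[3])/2)/2
u,_,v=np.linalg.svd(P-P.mean(0)); n=v[2]*np.sign(v[2][2])
print("c",c,"r",np.linalg.norm(P-c,axis=1),"n",n,"tilt",np.degrees(np.arccos(n[2])),"lean az",np.degrees(np.arctan2(n[1],n[0])),"resid",((P-c)@n))
tip=tri(t,[[277.19,171.01]],s,[[243.7,155]])[0]; d=tip[:3]-c; print("tip",tip,np.linalg.norm(d),d/np.linalg.norm(d))
for nm,a,b,z in(("wide",(188.52,162.35),(200.18,272.74),.014),("narrow",(195.2,213.),(264.2,274.5),.016),("washer",(152.25,200.91),(235.83,317.24),.009)):
    print(nm,tri(t,[a],s,[b]).round(4),t.plane(a,z).round(4),s.plane(b,z).round(4))
for n,c in(("top",t),("side",s)):
    hsv=cv2.cvtColor(c.im,cv2.COLOR_BGR2HSV); m=((hsv[...,0]<14)&(hsv[...,1]>150)&(hsv[...,2]>110)).astype(np.uint8)
    x,y=((147,195) if n=="top" else (225,305)); q=m[y:y+22,x:x+22]; print('\n'.join(''.join('.#'[k] for k in r) for r in q))
    ys,xs=np.nonzero(q); W=c.plane(np.c_[xs+x,ys+y],.009)[:,:2].astype(np.float32); (cc,wh,an)=cv2.minAreaRect(W); print(cc,wh,an)
E
```

```text
[[ 6.219e-01 -8.740e-02  2.352e-01  8.000e-04]
 [ 6.222e-01 -1.427e-01  2.305e-01  3.000e-04]
 [ 5.345e-01 -1.388e-01  1.880e-01  6.000e-04]
 [ 5.349e-01 -8.300e-02  1.937e-01  5.000e-04]
 [ 5.783e-01 -5.740e-02  2.172e-01  3.000e-04]]
c [ 0.57835944 -0.11297764  0.2118217 ] r [0.05564995 0.0561397  0.05620338 0.05587952 0.05580136] n [-0.43522902 -0.08495315  0.89630277] tilt 26.323739477842935 lean az -168.95520242042713 resid [-1.88580914e-04  1.87161507e-04 -1.10216074e-04  1.11635481e-04
  9.42127930e-05]
tip [ 0.55464832 -0.11814422  0.25443855  0.00458957] 0.04904188631722171 [-0.48348708 -0.10535043  0.8689888 ]
wide [[6.164e-01 2.065e-01 7.800e-03 2.000e-04]] [[0.6157 0.2056 0.014 ]] [[0.6142 0.212  0.014 ]]
narrow [[0.4227 0.1788 0.0156 0.0036]] [[0.4245 0.179  0.016 ]] [[0.4209 0.179  0.016 ]]
washer [[4.705e-01 3.422e-01 9.400e-03 3.000e-04]] [[0.4704 0.3423 0.009 ]] [[0.4708 0.3419 0.009 ]]
......................
......................
...######.............
..########............
.###....###...........
.###....###...........
.###....###...........
.###....###...........
[... 336 characters left out ...]
605011, 0.33940836787223816) (0.03396567702293396, 0.03774072974920273) 0.6669970154762268
......................
......................
......................
......................
......................
......................
.........#######......
.......############...
......#############...
.....##############...
.....##############...
.....##############...
.....#####............
....#####.............
....#####.............
....##############....
.....#############....
.....#############....
.......###########....
.......###########....
...........#######....
......................
(0.4701381027698517, 0.34334200620651245) (0.037351615726947784, 0.04559582844376564) 7.255716800689697
```

```bash
cat >> h.py <<'E'
def down(yaw): return rot([180,0,yaw])
SEAT=np.array([.5784,-.1130,.2118]); 
def seatR(tilt=26.3,az=11.04): # columns x uphill, y level, z along arbor
    return R.from_euler('zy',[az,-tilt],degrees=True).as_matrix() if 0 else rot([0,-tilt,az])
FLIP=np.diag([1,-1,-1.])
def d(pos,Rt):
    s=arm.state(); R0=rot(s["tool_rot"]); 
    print("t",round(s["time"],2),"shift mm",((np.array(pos)-s["position"])@R0*1e3).round(1),"turn",R.from_matrix(R0.T@Rt).as_rotvec(degrees=True).round(1))
E
python3 - <<'E'
from h import *
print(seatR()[:,2])
d([.616,.206,.10],down(101)); d([.616,.206,-.003],down(101))
E
```

```text
[-0.4348716  -0.08484559  0.89648643]
t 0.4 shift mm [ 649.3 -560.6  131.3] turn [ -0.   -0.  -81.2]
t 0.4 shift mm [ 649.3 -560.6  234.3] turn [ -0.   -0.  -81.2]
```

```bash
python3 -m pendant '[[[0,0,-45],[0,0,0],1],[[0,0,-90],[0,0,0],1],[[649,-561,-90],[0,0,-81],1],[[649,-561,-90],[0,0,-81],1],[[649,-561,-90],[0,0,-81],1],[[649,-561,-90],[0,0,-81],1],[[649,-561,-90],[0,0,-81],1],[[649,-561,-90],[0,0,-81],1],[[649,-561,-90],[0,0,-81],1],[[649,-561,-90],[0,0,-81],1],[[649,-561,-90],[0,0,-81],1],[[649,-561,-90],[0,0,-81],1]]'; python3 -c "
from h import *
d([.616,.206,.06],down(101))"
```

```text
time: 1.6
position: [0.4405, -0.1037, 0.3217]
tool_rot: [179.9, 0.1, 101.0]
wrist_force: [0.7, -0.7, 0.5]
width: 0.0852
t 1.6 shift mm [270.6 231.3 261.7] turn [0.1 0.1 0. ]
```

```bash
python3 -m pendant '[[[271,231,50],[0,0,0],1],[[271,231,50],[0,0,0],1],[[271,231,50],[0,0,0],1],[[271,231,50],[0,0,0],1],[[271,231,50],[0,0,0],1],[[271,231,50],[0,0,0],1],[[271,231,150],[0,0,0],1],[[271,231,200],[0,0,0],1],[[271,231,250],[0,0,0],1],[[271,231,262],[0,0,0],1],[[271,231,262],[0,0,0],1],[[271,231,262],[0,0,0],1]]'; python3 - <<'E'
from h import *
d([.616,.206,-.003],down(101))
a,b=Cam("side").im,Cam("top").im
w=np.vstack([cv2.resize(a[215:315,120:280],(800,300*800//640-0)),cv2.resize(b[130:190,130:290],(800,225))])
print(w.shape)
cv2.imwrite("pics/p2.png",w)
E
```

```text
time: 2.8
position: [0.6119, 0.2036, 0.0533]
tool_rot: [-179.4, -0.0, 100.8]
wrist_force: [-0.6, -0.7, 0.1]
width: 0.0853
t 2.8 shift mm [ 1.6  5.1 56.2] turn [-0.6 -0.  -0.2]
(600, 800, 3)
```

View pics/p2.png

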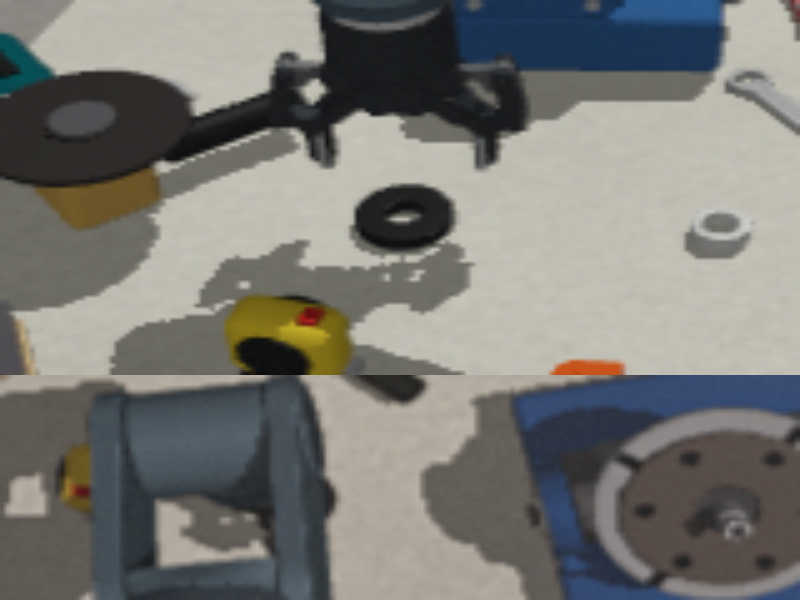

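Picture shows the open gripper squarely above the black ring (side crop (405,215)), with the grinder and tape measure clear of the fingers. Next is a centring squeeze.

```bash
python3 -m pendant '[[[2,4,30],[0,0,0],1],[[2,4,54],[0,0,0],1],[[2,4,54],[0,0,0],1],[[2,4,54],[0,0,0],0.5],[[2,4,54],[0,0,0],0.5],[[2,4,54],[0,0,0],0.5],[[2,4,54],[0,0,0],0.5]]' 25;  python3 -m pendant '[[[0,0,0],[0,0,0],1],[[0,0,0],[0,0,0],1],[[0,0,0],[0,0,0],1],[[0,0,0],[0,0,20],1],[[0,0,0],[0,0,40],1],[[0,0,0],[0,0,60],1],[[0,0,0],[0,0,80],1],[[0,0,0],[0,0,90],1],[[0,0,0],[0,0,90],1],[[0,0,0],[0,0,90],1],[[0,0,0],[0,0,90],1],[[0,0,0],[0,0,90],1]]'
```

```text
time: 3.6
position: [0.6226, 0.2069, 0.0121]
tool_rot: [179.7, 0.0, 100.8]
wrist_force: [-9.1, -1.7, 23.8]
width: 0.0429
time: 4.8
position: [0.6197, 0.2065, 0.0051]
tool_rot: [-180.0, 0.0, 23.1]
wrist_force: [0.1, 0.7, 0.2]
width: 0.0855
```

```bash
python3 -m pendant '[[[0,0,-40],[0,0,12],1],[[0,0,-40],[0,0,12],1],[[0,0,-40],[0,0,12],1],[[0,0,-40],[0,0,12],1]]'; python3 - <<'E'
from h import *
d([.616,.206,-.003],down(11))
c=Cam("side"); y0,x0=255,180
print(blobs(c.im[y0:295,x0:225].max(2)<60,40,900,(x0,y0)))
cv2.imwrite("pics/p3.png",cv2.resize(c.im[215:315,140:270],None,fx=5,fy=5,interpolation=cv2.INTER_CUBIC))
E
```

```text
time: 5.2
position: [0.6191, 0.2063, 0.0446]
tool_rot: [-180.0, 0.1, 11.5]
wrist_force: [-0.4, -0.9, -0.2]
width: 0.0856
t 5.2 shift mm [-3.1 -0.3 47.6] turn [-0.   0.1  0.5]
[(np.int32(335), array([198.32, 268.88]), array([20, 27], dtype=int32))]
```

View pics/p3.png

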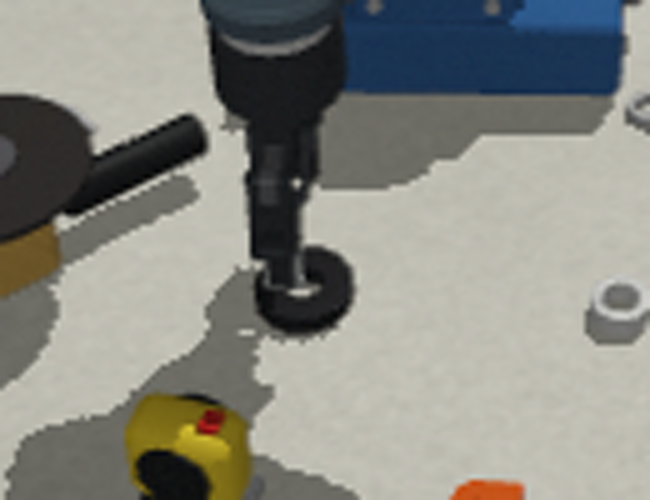

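The black ring hasn't moved (crop centre (304,290), so side px (200.6,273)). The first squeeze only rode over its top, because I'd read the pose before it settled. I'll squeeze again, lower.

```bash
python3 -m pendant '[[[-3,0,25],[0,0,0],1],[[-3,0,47],[0,0,0],1],[[-3,0,47],[0,0,0],1],[[-3,0,47],[0,0,0],1],[[-3,0,47],[0,0,0],0.5],[[-3,0,47],[0,0,0],0.5],[[-3,0,47],[0,0,0],0.5],[[-3,0,47],[0,0,0],0.5],[[-3,0,47],[0,0,0],0.5]]' 25
```

```text
time: 6.15
position: [0.618, 0.2062, 0.0001]
tool_rot: [180.0, -0.2, 11.4]
wrist_force: [-1.4, 0.9, 5.4]
width: 0.0597
```

```bash
python3 -m pendant '[[[0,0,0],[0,0,0],0.5],[[0,0,0],[0,0,0],0.5]]'; python3 - <<'E'
from h import *
c=Cam("side"); 
cv2.imwrite("pics/p4.png",cv2.resize(c.im[235:305,150:250],None,fx=6,fy=6,interpolation=cv2.INTER_CUBIC))
E
```

```text
time: 6.35
position: [0.618, 0.2062, 0.0001]
tool_rot: [180.0, -0.1, 11.4]
wrist_force: [-0.8, -0.7, 6.4]
width: 0.0598
```

View pics/p4.png

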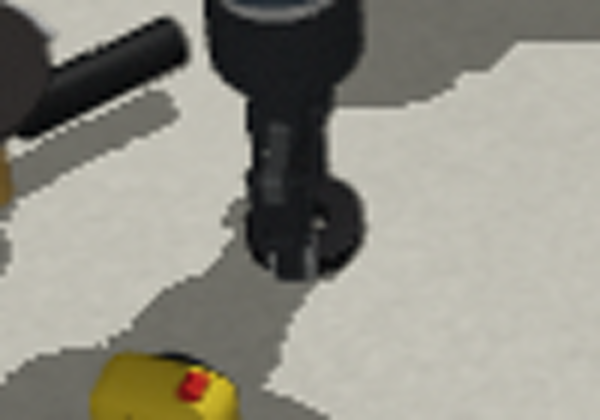

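```bash
python3 - <<'E'
from h import *
c=Cam("side")
print(c.proj([[.618,.2062,0],[.618,.2062,.007],[.612,.237,.005],[.616,.206,.014]]))
g=cv2.cvtColor(c.im,cv2.COLOR_BGR2GRAY)[262:286,186:220]
print('\n'.join(' '.join('%3d'%k for k in r) for r in g))
E
```

```text
[[199.8457806  274.34476255]
 [199.70674046 272.7632925 ]
 [198.45756874 281.00152426]
 [200.2105644  271.22698334]]
193 193 193 192 189 179  24  26  42  49  49  42  23  24  23  23  29  24  84 174 190 190 191 189 188 190 192 191 192 191 189 187 188 189
195 193 193 192 181  70  26  29  50  49  48  36  25  23  20  24  29  23  83 172 191 190 190 189 188 189 189 189 187 189 189 186 188 189
193 194 192 188 151  28  29  41  55  55  52  33  26  25  26  29  30  25  44 100 163 185 188 188 187 186 185 186 186 187 189 190 189 188
192 193 191 191 182  33  34  45  65  64  61  33  34  29  27  29  29  29  33  33  45 101 163 189 189 189 187 186 186 186 189 191 189 188
192 191 192 193 183  72  29  36  53  52  51  34  26  24  24  29  29  33  36  34  34  33  81 165 190 191 190 189 188 186 187 189 190 187
190 191 193 193 183  65  27  31  50  49  48  34  26  24  25  29  28  35  34  34  35  34  35 100 190 191 189 189 189 188 188 188 189 189
188 192 186 111 105  64  25  28  45  53  50  37  25  25  24  26  21  29  32  34  33  35  36  63 140 189 188 187 187 189 188 186 191 193
191 184 111 111 108  84  28  26
[... 1580 characters left out ...]
 190 190 189 192 191
110 110 108 109 108 107 108 109 107 101  62  42  42  43  51  79  89 108 109 133 194 193 190 189 190 192 194 190 190 190 189 190 193 192
110 109 108 107 108 108 108 108 108 108 108 109 110 109 109 108 131 194 193 192 192 192 192 192 191 191 192 194 193 192 189 190 189 190
109 109 108 108 107 107 107 107 108 108 109 110 111 110 107 128 187 189 191 192 192 191 193 192 192 192 194 193 193 192 190 189 192 191
109 109 108 106 107 108 107 108 109 111 111 111 111 109 131 192 188 189 192 193 191 189 191 193 192 191 192 191 191 191 189 189 190 190
107 108 108 108 109 110 110 108 107 110 109 108 109 110 132 192 190 190 192 190 190 190 192 195 193 192 189 188 189 187 185 186 189 191
```

```bash
python3 -m pendant '[[[0,0,0],[0,0,0],1],[[0,0,0],[0,0,0],1],[[0,0,0],[0,0,0],1],[[0,0,0],[0,0,-20],1],[[0,0,0],[0,0,-40],1],[[0,0,0],[0,0,-60],1],[[0,0,0],[0,0,-80],1],[[0,0,0],[0,0,-90],1],[[0,0,0],[0,0,-90],1],[[0,0,0],[0,0,-90],1],[[0,0,0],[0,0,-90],1],[[0,0,0],[0,0,-90],1]]';python3 -m pendant '[[[0,0,1],[0,0,-10],1],[[0,0,1],[0,0,-10],1],[[0,0,1],[0,0,-10],0.5],[[0,0,1],[0,0,-10],0.5],[[0,0,1],[0,0,-10],0.5],[[0,0,1],[0,0,-10],0.5],[[0,0,1],[0,0,-10],0.5],[[0,0,1],[0,0,-10],0.5]]' 40
```

```text
time: 7.65
position: [0.6167, 0.2058, -0.002]
tool_rot: [-180.0, 0.0, 89.1]
wrist_force: [-0.9, 0.2, -0.1]
width: 0.0857
time: 8.45
position: [0.6169, 0.2059, -0.0022]
tool_rot: [180.0, 0.0, 98.7]
wrist_force: [-2.7, -0.6, 5.2]
width: 0.0604
```

```bash
python3 -m pendant '[[[0,0,-40],[0,0,0],0.5],[[0,0,-80],[0,0,0],0.5],[[0,0,-130],[0,0,0],0.5],[[0,0,-180],[0,0,0],0.5],[[0,0,-230],[0,0,0],0.5],[[0,0,-280],[0,0,0],0.5],[[0,0,-320],[0,0,0],0.5],[[0,0,-320],[0,0,0],0.5]]' 70; cat >> h.py <<'E'
S_=seatR(); N=S_[:,2]
RA=np.c_[S_[:,1],S_[:,0],-N]   # jaws uphill/downhill
RB=np.c_[S_[:,0],-S_[:,1],-N]  # jaws level
def at(x,y,z): return SEAT+S_@np.array([x,y,z])
E
python3 - <<'E'
from h import *
d(at(0,0,.075),RA)
E
```

```text
time: 9.25
position: [0.6197, 0.2064, 0.3253]
tool_rot: [179.3, 0.0, 98.7]
wrist_force: [0.8, 0.3, -2.4]
width: 0.0592
t 9.25 shift mm [-310.9 -122.8   44.7] turn [-25.6   0.6  -2.3]
```

```bash
python3 -m pendant '[[[-40,-16,0],[-4,0,0],0.5],[[-85,-33,0],[-9,0,0],0.5],[[-130,-51,0],[-14,0,0],0.5],[[-175,-69,0],[-19,0,-1],0.5],[[-220,-87,0],[-23,0,-2],0.5],[[-260,-103,10],[-25.6,0.6,-2.3],0.5],[[-290,-115,20],[-25.6,0.6,-2.3],0.5],[[-311,-123,40],[-25.6,0.6,-2.3],0.5],[[-311,-123,44],[-25.6,0.6,-2.3],0.5],[[-311,-123,44],[-25.6,0.6,-2.3],0.5],[[-311,-123,44],[-25.6,0.6,-2.3],0.5]]'; python3 - <<'E'
from h import *
d(at(0,0,.075),RA)
a,b=Cam("side"),Cam("top")
print(a.proj([at(0,0,.057),at(0,0,.077),at(0,0,.091)]),b.proj([at(0,0,.057),at(0,0,.084)]))
w=np.vstack([cv2.resize(a.im[125:185,190:290],(800,480),interpolation=cv2.INTER_CUBIC)])
cv2.imwrite("pics/p5.png",w)
E
```

```text
time: 10.35
position: [0.5427, -0.1193, 0.273]
tool_rot: [154.4, -0.1, 101.1]
wrist_force: [-0.2, -0.1, -2.4]
width: 0.0593
t 10.35 shift mm [-0.7  5.3 -4.1] turn [-0.7 -0.2  0. ]
[[243.31812068 152.79985512]
 [245.9833425  148.14142705]
 [247.87460189 144.83577506]] [[277.33211123 171.75839714]
 [278.42919977 174.66003886]]
```

View pics/p5.png

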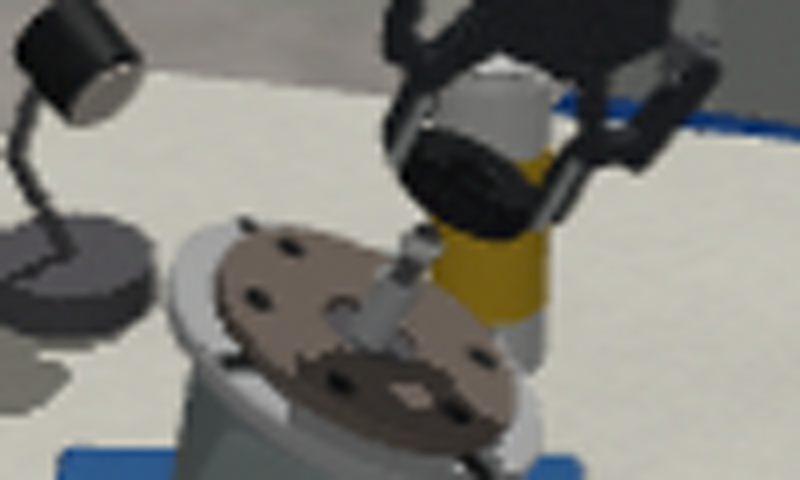

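Side crop shows the ring held square to the arbor. The stud tip is at side px (242.7,153.6) against a predicted (243.3,152.8), so the seat estimate holds.

```bash
python3 -m pendant '[[[-0.7,5.3,-4],[-0.7,-0.2,0],0.5],[[-0.7,5.3,-4],[-0.7,-0.2,0],0.5],[[-0.7,5.3,-4],[-0.7,-0.2,0],0.5],[[-0.7,5.3,-4],[-0.7,-0.2,0],0.5]]'; python3 - <<'E'
from h import *
d(at(0,0,.075),RA)
a=Cam("side"); s=arm.state(); Rt=rot(s["tool_rot"])
print("ring pred",a.proj([s["position"]-Rt[:,2]*.0022,s["position"]-Rt[:,2]*.0092]), "off axis mm",((s["position"]-SEAT)@S_*1e3).round(2))
y0,x0=130,225; g=a.im[y0:160,x0:270].max(2)
print('\n'.join(' '.join('%3d'%k for k in r) for r in g[5:30,5:42]))
E
```

```text
time: 10.85
position: [0.5458, -0.1201, 0.2794]
tool_rot: [153.7, 0.1, 101.0]
wrist_force: [-0.5, -0.2, -2.9]
width: 0.0591
t 10.85 shift mm [ 0.7 -0.   0.4] turn [0.  0.1 0.1]
ring pred [[246.07512117 147.93676978]
 [247.01805689 146.29033755]] off axis mm [-0.1  -0.79 75.26]
135 134 133 132 132 133 133 130  80  28  31  53  87  75  83 108 113 117 119 122 127 131 127 121 118 116 119 131 121 127 135 104  30  27  32  55  90
181 179 165 150 150 149 135 129  30  30  41  81  95  78  97 101 108 114 118 120 123 124 123 120 117 115 118 106 105 124 116  83  31  32  32  54  90
195 195 195 195 194 194 188 115  28  32  56  96  92 127  96 102 106 110 111 114 114 114 116 114 112 110 109 104 105 126  94  57  30  28  39  72  96
195 196 195 195 194 195 185  40  27  42  82  98 125 187  97 102 106 110 113 114 114 113 114 113 112 109 109 104 100  98  93  60  26  25  35  78 111
194 195 195 195 195 195 186  27  33  60  96  81  79  75  47  57  92 111 112 114 113 113 114 114 112 110 107 104 111 146 136  44  29  30  34  46  53
192 194 194 194 195 196 187  29  43  86  93  45  32  31  30  30  32  43  82 112 11
[... 2177 characters left out ...]
 105 117 116  92  80 106 109 112 114 115 115 115 115 115 113 111 107 105 131 195 196 195 194 194 194 193 193
106 105 105 106 106 106 111 133 150 152 102 113 118 131 127 103 110 112 114 115 117 116 116 114 114 112 108 103 131 195 194 195 195 195 195 195 195
105 106 106 106 106 106 106 106 105  91  50  66  90  99  90 107 109 112 115 115 115 116 115 115 113 111 107 110 146 193 194 194 194 194 193 194 195
106 106 106 107 106 106 108 115  87  74  49  47  58 102 100 106 110 112 114 115 116 115 116 113 113 111 107 109 146 193 194 194 194 195 195 195 194
106 106 106 106 106 106 104  93  89  49  49  51  92 142 100 106 109 112 114 115 116 116 116 114 112 111 107 108 147 192 191 192 195 195 194 194 194
```

```bash
python3 -m pendant '[[[0.7,0,8],[0,0,0],0.5],[[0.7,0,16],[0,0,0],0.5],[[0.7,0,22],[0,0,0],0.5],[[0.7,0,22],[0,0,0],0.5],[[0.7,0,22],[0,0,0],0.5]]'; python3 -m pendant '[[[0,0,2],[0,0,0],0.5],[[0,0,4],[0,0,0],0.5],[[0,0,6],[0,0,0],0.5],[[0,0,8],[0,0,0],0.5],[[0,0,8],[0,0,0],0.5],[[0,0,8],[0,0,0],0.5]]'; python3 -c "
from h import *
s=arm.state();print(((s['position']-SEAT)@S_*1e3).round(2), (s['wrist_force']@S_).round(1),s['moment'].round(2))"
```

```text
time: 11.4
position: [0.5551, -0.1176, 0.259]
tool_rot: [153.7, 0.1, 101.0]
wrist_force: [1.0, -0.9, -2.1]
width: 0.0594
time: 12.0
position: [0.5587, -0.1171, 0.2523]
tool_rot: [153.7, 0.1, 101.0]
wrist_force: [-0.8, 0.0, -2.7]
width: 0.0593
[-0.14 -0.24 45.2 ] [-1.9  0.2 -2.1] [-0.12  0.4  -0.03]
```

```bash
python3 -m pendant '[[[0.2,0,4],[0,0,0],0.5],[[0.2,0,8],[0,0,0],0.5],[[0.2,0,12],[0,0,0],0.5],[[0.2,0,16],[0,0,0],0.5],[[0.2,0,18],[0,0,0],0.5],[[0.2,0,20],[0,0,0],0.5],[[0.2,0,22],[0,0,0],0.5],[[0.2,0,22],[0,0,0],0.5]]'; python3 -c "
from h import *
s=arm.state();print(((s['position']-SEAT)@S_*1e3).round(2), (s['wrist_force']@S_).round(1),s['moment'].round(2))"
```

```text
time: 12.8
position: [0.5682, -0.115, 0.2323]
tool_rot: [153.7, 0.1, 101.0]
wrist_force: [0.2, -0.7, -3.1]
width: 0.0592
[-0.26 -0.03 23.  ] [-1.3 -0.8 -2.8] [-0.06  0.39 -0.02]
```

```bash
python3 -m pendant '[[[0,0.2,4],[0,0,0],0.5],[[0,0.2,8],[0,0,0],0.5],[[0,0.2,12],[0,0,0],0.5],[[0,0.2,16],[0,0,0],0.5],[[0,0.2,20],[0,0,0],0.5],[[0,0.2,22],[0,0,0],0.5],[[0,0.2,23],[0,0,0],0.5],[[0,0.2,24],[0,0,0],0.5],[[0,0.2,25],[0,0,0],0.5],[[0,0.2,25],[0,0,0],0.5]]'; python3 -c "
from h import *
s=arm.state();print(((s['position']-SEAT)@S_*1e3).round(2), (s['wrist_force']@S_).round(1),s['moment'].round(2))"
```

```text
time: 13.8
position: [0.5792, -0.1129, 0.2102]
tool_rot: [153.7, 0.1, 101.0]
wrist_force: [-1.2, 0.8, -2.7]
width: 0.059
[ 0.04 -0.11 -1.83] [-2.1  1.1 -2. ] [-0.04  0.5   0.05]
```

```bash
python3 -m pendant '[[[0,0,0.5],[0,0,0],0.5],[[0,0,1],[0,0,0],0.5],[[0,0,1],[0,0,0],0.5]]'; python3 -m pendant '[[[0,0,0.5],[0,0,0],0.5],[[0,0,1],[0,0,0],0.5],[[0,0,1],[0,0,0],0.5]]'; python3 -c "
from h import *
s=arm.state();print(((s['position']-SEAT)@S_*1e3).round(2), (s['wrist_force']@S_).round(1),s['moment'].round(2))"
```

```text
time: 14.1
position: [0.5797, -0.1129, 0.2093]
tool_rot: [153.7, 0.1, 101.0]
wrist_force: [-0.1, 1.1, -2.7]
width: 0.0595
time: 14.4
position: [0.58, -0.1128, 0.2088]
tool_rot: [153.7, 0.1, 101.0]
wrist_force: [-6.1, 0.7, 2.1]
width: 0.0596
[ 0.06 -0.14 -3.41] [-4.3  1.8  4.4] [0.15 0.83 0.14]
```

```bash
python3 -m pendant '[[[0,0,0.5],[0,0,0],0.5],[[0,0,0.8],[0,0,0],0.5],[[0,0,0.8],[0,0,0],0.5]]'; python3 -c "
from h import *
s=arm.state();print(((s['position']-SEAT)@S_*1e3).round(2), (s['wrist_force']@S_).round(1),s['moment'].round(2))"; python3 -m pendant '[[[0,0,0],[0,0,0],0.8],[[0,0,0],[0,0,0],1],[[0,0,0],[0,0,0],1],[[0,0,-30],[0,0,0],1],[[0,0,-70],[0,0,0],1],[[0,0,-115],[0,0,0],1],[[0,0,-115],[0,0,0],1],[[0,0,-115],[0,0,0],1],[[0,0,-115],[0,0,0],1]]'; python3 - <<'E'
from h import *
d([.424,.179,.10],down(101)); d([.424,.179,.08],down(11))
a=Cam("side")
cv2.imwrite("pics/p6.png",cv2.resize(a.im[130:190,190:290],(800,480),interpolation=cv2.INTER_CUBIC))
E
```

```text
time: 14.7
position: [0.5801, -0.1129, 0.2087]
tool_rot: [153.7, 0.1, 101.1]
wrist_force: [-13.5, 0.9, 7.6]
width: 0.059
[ 0.14 -0.2  -3.49] [-8.4  3.5 12.6] [0.3  1.33 0.2 ]
time: 15.6
position: [0.5302, -0.1221, 0.3098]
tool_rot: [153.7, 0.0, 101.0]
wrist_force: [-0.8, -0.1, 0.3]
width: 0.0851
t 15.6 shift mm [ 316.  -134.6  167.3] turn [26.3  0.   0. ]
t 15.6 shift mm [ 316.  -143.5  185.2] turn [ 20.6 -20.6  88.3]
```

View pics/p6.png

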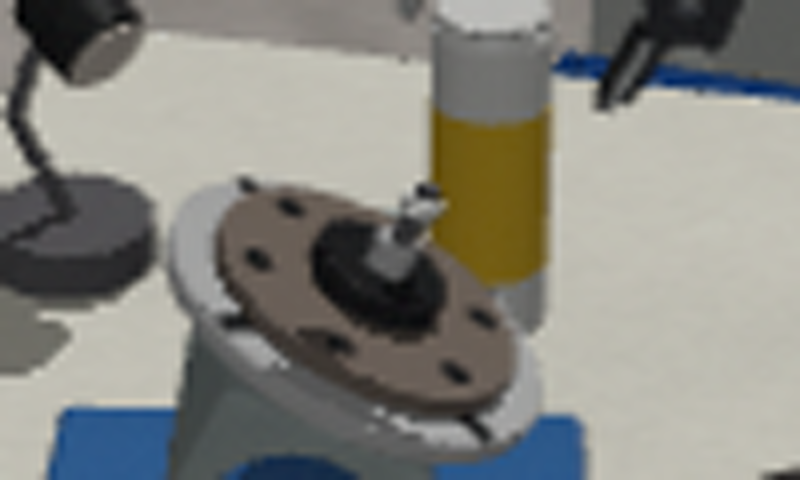

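Wide spacer lies flat on the flange, concentric with the arbor (crop (378,275)), and contact was felt at the expected depth. On to the narrow spacer.

```bash
python3 - <<'E'
from h import *
d([.424,.179,.30],down(101));d([.424,.179,.07],down(101)); d([.424,.179,.002],down(101))
E
```

```text
t 15.65 shift mm [315.7 -45.9 -12.2] turn [26.2 -0.   0. ]
t 15.65 shift mm [ 315.7 -147.5  194.1] turn [26.2 -0.   0. ]
t 15.65 shift mm [ 315.7 -177.5  255.1] turn [26.2 -0.   0. ]
```

```bash
python3 -m pendant '[[[45,-7,-12],[3,0,0],0.8],[[90,-14,-12],[8,0,0],0.8],[[135,-21,-12],[14,0,0],0.8],[[180,-30,0],[20,0,0],0.8],[[225,-50,20],[26.2,0,0],0.8],[[265,-75,55],[26.2,0,0],0.8],[[300,-95,90],[26.2,0,0],0.8],[[316,-115,130],[26.2,0,0],0.8],[[316,-135,170],[26.2,0,0],0.8],[[316,-147,194],[26.2,0,0],0.8],[[316,-147,194],[26.2,0,0],0.8],[[316,-147,194],[26.2,0,0],0.8]]'; python3 -m pendant '[[[0,0,0],[0,0,0],0.8],[[0,0,0],[0,0,0],0.8]]'; python3 - <<'E'
from h import *
d([.424,.179,.002],down(101))
a=Cam("side")
cv2.imwrite("pics/p7.png",cv2.resize(a.im[235:300,225:305],(800,650),interpolation=cv2.INTER_CUBIC)[:600])
s=arm.state()['position'];print(a.proj([s,[s[0],s[1],.016],[.424,.179,.016]]))
E
```

```text
time: 16.85
position: [0.4245, 0.1787, 0.0706]
tool_rot: [-179.9, 0.1, 101.0]
wrist_force: [1.0, 0.4, 0.7]
width: 0.0686
time: 17.05
position: [0.427, 0.1787, 0.0732]
tool_rot: [179.7, 0.1, 101.0]
wrist_force: [-0.9, -0.0, -0.1]
width: 0.0682
t 17.05 shift mm [ 1.  -3.3 71.2] turn [ 0.3  0.1 -0. ]
[[262.96398952 260.71441135]
 [262.32269193 274.12013148]
 [263.19944362 274.32869216]]
```

View pics/p7.png

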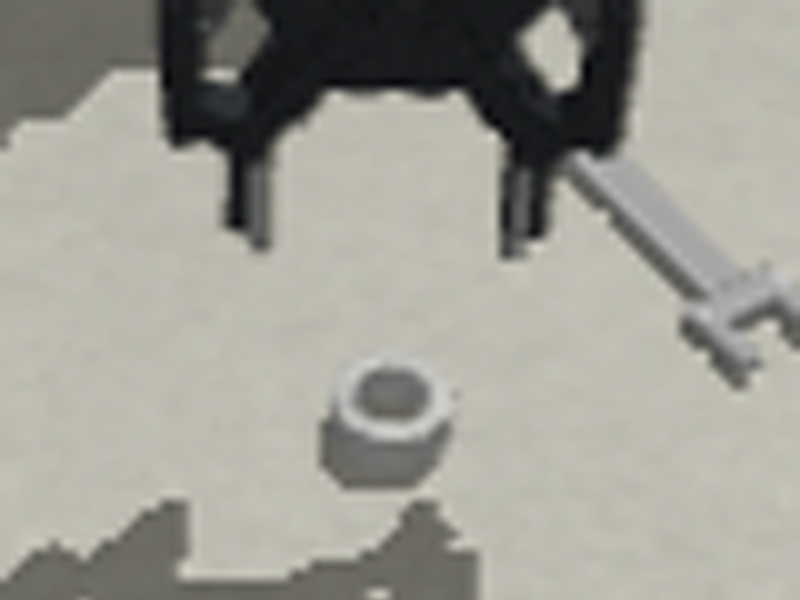

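The bright ring's top is at crop (393,395), i.e. side px (263.8,274.0), between and below the open fingers. It's clear of the spanner.

```bash
python3 -m pendant '[[[1,-4.3,40],[0,0,0],0.8],[[1,-4.3,65],[0,0,0],0.8],[[1,-4.3,71],[0,0,0],0.8],[[1,-4.3,71],[0,0,0],0.8],[[1,-4.3,71],[0,0,0],0.3],[[1,-4.3,71],[0,0,0],0.3],[[1,-4.3,71],[0,0,0],0.3],[[1,-4.3,71],[0,0,0],0.3],[[1,-4.3,71],[0,0,0],0.3],[[1,-4.3,71],[0,0,0],0.3]]' 25; python3 -m pendant '[[[0,0,0],[0,0,0],0.75],[[0,0,0],[0,0,0],0.75],[[0,0,0],[0,0,0],0.75],[[0,0,0],[0,0,8],0.75],[[0,0,0],[0,0,25],0.75],[[0,0,0],[0,0,90],0.75],[[0,0,0],[0,0,90],0.75],[[0,0,0],[0,0,90],0.75],[[0,0,0],[0,0,90],0.75],[[0,0,0],[0,0,90],0.75],[[0,0,0],[0,0,90],0.75],[[0,0,0],[0,0,90],0.75]]'
```

```text
time: 18.1
position: [0.4224, 0.1789, 0.0019]
tool_rot: [179.7, 0.1, 101.0]
wrist_force: [-1.7, -0.6, 7.6]
width: 0.0373
time: 19.3
position: [0.4208, 0.1787, 0.0001]
tool_rot: [179.9, -0.1, 23.9]
wrist_force: [0.9, -0.2, -0.2]
width: 0.0639
```

```bash
python3 -m pendant '[[[0,0,-2],[0,0,8],0.75],[[0,0,-2],[0,0,13],0.75],[[0,0,-2],[0,0,13],0.75],[[0,0,-2],[0,0,13],0.75],[[0,0,-2],[0,0,13],0.3],[[0,0,-2],[0,0,13],0.3],[[0,0,-2],[0,0,13],0.3],[[0,0,-2],[0,0,13],0.3],[[0,0,-2],[0,0,13],0.3],[[0,0,-2],[0,0,13],0.3]]' 40; python3 -c "
from h import *
d([.4208,.1787,0.3],down(11)); d(at(0,0,.085),RB)"
```

```text
time: 20.3
position: [0.4209, 0.1787, 0.0025]
tool_rot: [179.9, -0.1, 11.3]
wrist_force: [-2.2, -0.1, 5.2]
width: 0.0366
t 20.3 shift mm [   0.4    0.6 -297.5] turn [ 0.1 -0.1  0.3]
t 20.3 shift mm [  60.   317.3 -284.8] turn [ 0.  26.2  0.3]
```

```bash
python3 -m pendant '[[[0,0,-40],[0,0,0],0.3],[[0,0,-90],[0,0,0],0.3],[[0,0,-140],[0,0,0],0.3],[[0,0,-190],[0,0,0],0.3],[[0,0,-240],[0,0,0],0.3],[[5,20,-285],[0,0,0],0.3],[[12,60,-310],[0,5,0],0.3],[[20,105,-310],[0,10,0],0.3],[[28,150,-310],[0,15,0],0.3],[[36,195,-310],[0,20,0],0.3],[[45,240,-310],[0,26,0.3],0.3],[[53,280,-305],[0,26.2,0.3],0.3]]' 60;  python3 -c "
from h import *
d(at(0,0,.085),RB)"
```

```text
time: 21.5
position: [0.5258, -0.0872, 0.3075]
tool_rot: [179.9, -26.5, 10.9]
wrist_force: [1.0, 0.4, -1.6]
width: 0.0356
t 21.5 shift mm [-0.5 35.4 21.5] turn [ 0.2 -0.2 -0.1]
```

```bash
python3 -m pendant '[[[0,25,5],[0,0,0],0.3],[[-0.5,35,15],[0,0,0],0.3],[[-0.5,35.4,21],[0.2,0,0],0.3],[[-0.5,35.4,21],[0.2,0,0],0.3],[[-0.5,35.4,21],[0.2,0,0],0.3],[[-0.5,35.4,21],[0.2,0,0],0.3]]';  python3 - <<'E'
from h import *
d(at(0,0,.085),RB)
a=Cam("side");s=arm.state(); Rt=rot(s["tool_rot"])
cv2.imwrite("pics/p8.png",cv2.resize(a.im[125:185,200:280],(800,600),interpolation=cv2.INTER_CUBIC))
print("ring centre pred",a.proj([s["position"]-Rt[:,2]*.0055]),"tip",a.proj([at(0,0,.057)]),((s['position']-SEAT)@S_*1e3).round(2))
E
```

```text
time: 22.1
position: [0.5424, -0.1169, 0.2892]
tool_rot: [-179.9, -26.3, 11.1]
wrist_force: [-0.2, -0.1, -0.6]
width: 0.0356
t 22.1 shift mm [-2.   3.1  0.4] turn [-0.2 -0.   0.1]
ring centre pred [[247.31416077 144.9709908 ]] tip [[243.31812068 152.79985512]] [ 2.05  2.83 85.51]
```

View pics/p8.png

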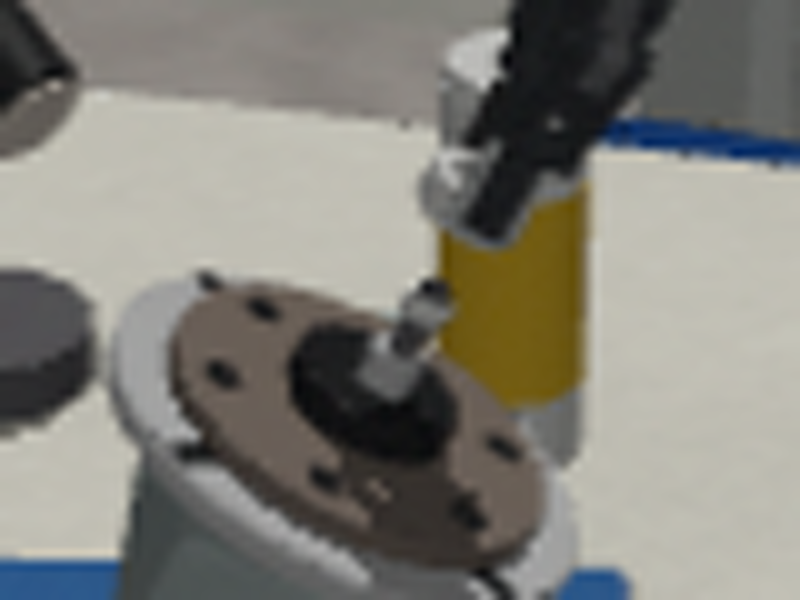

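The narrow ring is held square above the stud. Its prediction at crop (478,205) matches the view, and I still have a 2–3 mm offset to take out.

```bash
python3 -m pendant '[[[-1,2,2],[0,0,0],0.3],[[-2,3,10],[0,0,0],0.3],[[-2,3,18],[0,0,0],0.3],[[-2,3,25],[0,0,0],0.3],[[-2,3,25],[0,0,0],0.3],[[-2,3,25],[0,0,0],0.3],[[-2,3,25],[0,0,0],0.3]]';  python3 - <<'E'
from h import *
d(at(0,0,.060),RB)
s=arm.state(); print(((s['position']-SEAT)@S_*1e3).round(2),(s['wrist_force']@S_).round(1))
E
```

```text
time: 22.85
position: [0.5521, -0.1193, 0.2656]
tool_rot: [-179.8, -26.3, 11.0]
wrist_force: [0.1, 0.0, -0.6]
width: 0.036
t 22.85 shift mm [ 0.4 -1.2  0.2] turn [-0.1 -0.  -0. ]
[-0.37 -1.19 60.23] [-0.2  0.  -0.6]
```

```bash
python3 -m pendant '[[[0.4,-1.2,1],[0,0,0],0.3],[[0.4,-1.2,3],[0,0,0],0.3],[[0.4,-1.2,5],[0,0,0],0.3],[[0.4,-1.2,7],[0,0,0],0.3],[[0.4,-1.2,9],[0,0,0],0.3],[[0.4,-1.2,11],[0,0,0],0.3],[[0.4,-1.2,12],[0,0,0],0.3],[[0.4,-1.2,12],[0,0,0],0.3]]';  python3 - <<'E'
from h import *
s=arm.state(); print(((s['position']-SEAT)@S_*1e3).round(2),(s['wrist_force']@S_).round(1))
E
```

```text
time: 23.65
position: [0.5573, -0.1169, 0.2546]
tool_rot: [-179.8, -26.3, 11.0]
wrist_force: [0.4, 0.3, -1.0]
width: 0.0358
[-0.25  0.2  47.9 ] [-0.1  0.2 -1.1]
```

Over the nut without contact. Lowering on to the arbor.

```bash
python3 -m pendant '[[[0.2,0.1,4],[0,0,0],0.3],[[0.2,0.1,8],[0,0,0],0.3],[[0.2,0.1,12],[0,0,0],0.3],[[0.2,0.1,14],[0,0,0],0.3],[[0.2,0.1,16],[0,0,0],0.3],[[0.2,0.1,18],[0,0,0],0.3],[[0.2,0.1,20],[0,0,0],0.3],[[0.2,0.1,20],[0,0,0],0.3],[[0.2,0.1,20],[0,0,0],0.3]]';  python3 - <<'E'
from h import *
s=arm.state(); print(((s['position']-SEAT)@S_*1e3).round(2),(s['wrist_force']@S_).round(1))
E
python3 -m pendant '[[[0,0,3],[0,0,0],0.3],[[0,0,6],[0,0,0],0.3],[[0,0,9],[0,0,0],0.3],[[0,0,10],[0,0,0],0.3],[[0,0,11],[0,0,0],0.3],[[0,0,11],[0,0,0],0.3],[[0,0,11],[0,0,0],0.3]]';  python3 - <<'E'
from h import *
s=arm.state(); print(((s['position']-SEAT)@S_*1e3).round(2),(s['wrist_force']@S_).round(1))
E
```

```text
time: 24.55
position: [0.5661, -0.1152, 0.237]
tool_rot: [-179.8, -26.3, 11.0]
wrist_force: [-2.0, -0.8, 0.1]
width: 0.0355
[-0.05  0.17 28.13] [-1.9 -0.4  1.1]
time: 25.25
position: [0.5704, -0.1139, 0.2264]
tool_rot: [-179.8, -26.2, 11.0]
wrist_force: [-4.5, 1.2, -2.0]
width: 0.0356
[-0.69  0.66 16.62] [-4.6  2.   0. ]
```

```bash
python3 -m pendant '[[[0.3,0.3,0.5],[0,0,0],0.3],[[0.3,0.3,1],[0,0,0],0.3],[[0.3,0.3,1],[0,0,0],0.3]]';  python3 - <<'E'
from h import *
s=arm.state(); print(((s['position']-SEAT)@S_*1e3).round(2),(s['wrist_force']@S_).round(1))
E
python3 -m pendant '[[[0,0,0.5],[0,0,0],0.3],[[0,0,1],[0,0,0],0.3],[[0,0,1],[0,0,0],0.3]]';  python3 - <<'E'
from h import *
s=arm.state(); print(((s['position']-SEAT)@S_*1e3).round(2),(s['wrist_force']@S_).round(1))
E
```

```text
time: 25.55
position: [0.5709, -0.1138, 0.2255]
tool_rot: [-179.7, -26.2, 11.0]
wrist_force: [-7.5, 2.1, -0.2]
width: 0.0351
[-0.66  0.62 15.65] [-6.3  3.5  2.9]
time: 25.85
position: [0.5711, -0.1138, 0.2249]
tool_rot: [-179.8, -26.2, 11.0]
wrist_force: [-11.8, 2.1, 3.0]
width: 0.0358
[-0.76  0.59 15.01] [-8.6  4.3  7.6]
```

```bash
python3 -m pendant '[[[0,0,0.5],[0,0,0],0.3],[[0,0,0.5],[0,0,0],0.3]]';  python3 -c "
from h import *
s=arm.state(); print(((s['position']-SEAT)@S_*1e3).round(2),(s['wrist_force']@S_).round(1))"
python3 -m pendant '[[[0,0,0],[0,0,0],0.5],[[0,0,0],[0,0,0],0.75],[[0,0,0],[0,0,0],0.75],[[0,0,0],[0,0,0],0.75],[[0,0,-30],[0,0,0],0.75],[[0,0,-70],[0,0,0],0.75],[[0,0,-100],[0,0,0],0.75],[[0,0,-100],[0,0,0],0.75],[[0,0,-100],[0,0,0],0.75],[[0,0,-100],[0,0,0],0.75]]'; python3 - <<'E'
from h import *
d([.40,.25,.33],down(11));d([.468,.340,.30],down(4)); d([.468,.340,.08],down(4))
a=Cam("side")
cv2.imwrite("pics/p9.png",cv2.resize(a.im[140:190,205:275],(784,560),interpolation=cv2.INTER_CUBIC))
# rim checks: expected top-face centres
print(a.proj([at(0,0,.013),at(0,0,.029),at(.019,0,.029),at(-.019,0,.029),at(0,.019,.029),at(0,.019,.013)]))
E
```

```text
time: 26.05
position: [0.5711, -0.1138, 0.2248]
tool_rot: [-179.8, -26.1, 11.0]
wrist_force: [-16.7, 1.9, 7.8]
width: 0.0356
[-0.75  0.6  14.92] [-11.    5.1  14.1]
time: 27.05
position: [0.5288, -0.1228, 0.3135]
tool_rot: [-179.8, -26.2, 11.0]
wrist_force: [-0.7, 0.2, -0.1]
width: 0.0643
t 27.05 shift mm [ -42.5 -390.6  -37.7] turn [ -0.2 -26.2   0. ]
t 27.05 shift mm [  19.5 -465.8   26.6] turn [ -1.8 -26.2   6.9]
t 27.05 shift mm [ -77.8 -465.   223.9] turn [ -1.8 -26.2   6.9]
[[237.6014823  162.79172461]
 [239.65733904 159.1983799 ]
 [234.65500881 156.94519824]
 [244.62114675 161.43420999]
 [239.46041467 161.98686033]
 [237.38024991 165.60719761]]
```

View pics/p9.png

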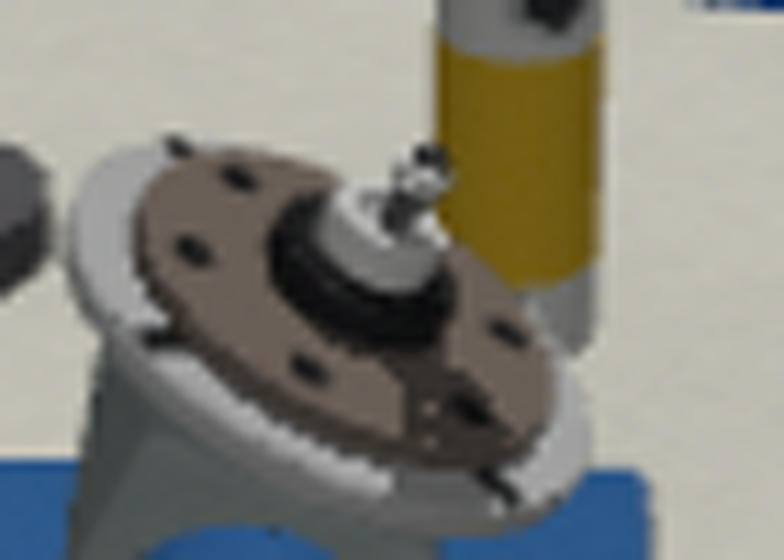

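Narrow spacer lies flat and concentric on the wide one: top centre at side px (239.2,159.2), predicted (239.7,159.2). Next, the washer.

```bash
python3 -m pendant '[[[2,-40,0],[0,0,0],0.65],[[4,-85,0],[0,-4,1],0.65],[[6,-130,0],[0,-8,2],0.65],[[8,-175,5],[0,-12,3],0.65],[[10,-220,10],[0,-16,4],0.65],[[12,-265,15],[-1,-20,5],0.65],[[15,-310,20],[-1.5,-24,6],0.65],[[17,-355,25],[-1.8,-26.2,6.9],0.65],[[10,-400,60],[-1.8,-26.2,6.9],0.65],[[-10,-435,100],[-1.8,-26.2,6.9],0.65],[[-30,-460,140],[-1.8,-26.2,6.9],0.65],[[-50,-466,170],[-1.8,-26.2,6.9],0.65]]'; python3 - <<'E'
from h import *
d([.465,.3415,.05],down(4))
for n,(x,y) in(("top",(140,190)),("side",(215,295))):
    c=Cam(n); hsv=cv2.cvtColor(c.im,cv2.COLOR_BGR2HSV); m=(hsv[...,0]<14)&(hsv[...,1]>150)&(hsv[...,2]>110)
    ys,xs=np.nonzero(m[y:y+40,x:x+40]); W=c.plane(np.c_[xs+x,ys+y],.008); print(n,len(xs),W.mean(0),W.max(0)-W.min(0))
E
```

```text
time: 28.3
position: [0.4687, 0.3429, 0.1396]
tool_rot: [-180.0, -0.1, 4.1]
wrist_force: [0.4, -0.2, 0.2]
width: 0.0552
t 28.3 shift mm [-3.9  1.2 89.6] turn [-0.  -0.1  0.1]
top 25 [0.45873905 0.33861586 0.008     ] [0.01506937 0.03780525 0.        ]
side 158 [0.46963635 0.34275831 0.008     ] [4.00344491e-02 4.60615599e-02 2.22044605e-16]
```

```bash
python3 -m pendant '[[[-4,1,45],[0,0,0],0.65],[[-4,1,85],[0,0,0],0.65],[[-4,1,100],[0,0,0],0.65],[[-4,1,100],[0,0,0],0.65],[[-4,1,100],[0,0,0],0.65],[[-4,1,100],[0,0,0],0.65]]'; python3 -c "
from h import *
d([.465,.3418,0],down(4))"
```

```text
time: 29.0
position: [0.4678, 0.3398, 0.0447]
tool_rot: [-179.9, -0.3, 4.0]
wrist_force: [0.2, 0.5, 0.4]
width: 0.0553
t 29.0 shift mm [-2.9 -2.2 44.7] turn [-0.1 -0.3 -0. ]
```

```bash
python3 -m pendant '[[[-3,-2,25],[0,0,0],0.65],[[-3,-2,40],[0,0,0],0.65],[[-3,-2,44.5],[0,0,0],0.65],[[-3,-2,44.5],[0,0,0],0.65],[[-3,-2,44.5],[0,0,0],0.65],[[-3,-2,44.5],[0,0,0],0.65]]'; python3 -c "
from h import *
d([.465,.3418,0],down(4))
s=arm.state();print(s['wrist_force'])"
```

```text
time: 29.6
position: [0.4634, 0.3411, -0.0016]
tool_rot: [180.0, -0.2, 4.0]
wrist_force: [-1.2, 0.7, -0.4]
width: 0.0556
t 29.6 shift mm [ 1.7 -0.6 -1.6] turn [ 0.  -0.2 -0. ]
[-1.24693581  0.67422718 -0.38354185]
```

```bash
python3 -m pendant '[[[1,0,-2],[0,0,0],0.65],[[1,0,-2],[0,0,0],0.65],[[1,0,-2],[0,0,0],0.3],[[1,0,-2],[0,0,0],0.3],[[1,0,-2],[0,0,0],0.3],[[1,0,-2],[0,0,0],0.3],[[1,0,-2],[0,0,0],0.3],[[1,0,-2],[0,0,0],0.3]]' 50; python3 - <<'E'
from h import *
s=arm.state();print(s['wrist_force'],s['position'])
c=Cam("side");x,y=215,295; hsv=cv2.cvtColor(c.im,cv2.COLOR_BGR2HSV); m=(hsv[...,0]<14)&(hsv[...,1]>150)&(hsv[...,2]>110)
print('\n'.join(''.join('.#'[int(k)] for k in r) for r in m[y:y+35,x:x+35]))
E
```

```text
time: 30.4
position: [0.464, 0.3411, 0.0003]
tool_rot: [180.0, -0.1, 4.0]
wrist_force: [-2.4, -0.3, 5.9]
width: 0.0385
[-2.38705081 -0.29909388  5.90173722] [4.63993471e-01 3.41075051e-01 3.26241669e-04]
...................................
...................................
...................................
...................................
...................................
...................................
...................................
...................................
...................................
...................................
...................................
...................................
...................................
...................................
...................................
...................................
...................................
............................##.....
...........................###.....
...........................##......
............................#......
............................#......
...................................
...................................
...................................
...........................#.......
...........................#.......
...........................#.......
.................#.........#.......
.................#.........#.......
...................................
...................................
...................................
...................................
...................................
```

```bash
python3 -m pendant '[[[0,0,-40],[0,0,0],0.3],[[0,0,-90],[0,0,0],0.3],[[0,0,-140],[0,0,0],0.3],[[0,0,-190],[0,0,0],0.3],[[0,0,-240],[0,0,0],0.3],[[0,0,-290],[0,0,0],0.3],[[0,0,-335],[0,0,0],0.3],[[0,0,-335],[0,0,0],0.3],[[0,0,-335],[0,0,0],0.3]]' 60; python3 - <<'E'
from h import *
d(at(.044,0,.10),RB);d(at(.044,0,.0317),RB)
c=Cam("side"); hsv=cv2.cvtColor(c.im,cv2.COLOR_BGR2HSV); m=(hsv[...,0]<16)&(hsv[...,1]>140)&(hsv[...,2]>60)
s=arm.state();p=c.proj([s["position"]])[0];print(p); x,y=int(p[0])-20,int(p[1])-15
print('\n'.join(''.join('.#'[int(k)] for k in r) for r in m[y:y+30,x:x+45]))
E
```

```text
time: 31.35
position: [0.4635, 0.3412, 0.3356]
tool_rot: [-180.0, -0.2, 4.0]
wrist_force: [-0.6, -0.5, -1.9]
width: 0.0381
t 31.35 shift mm [ 78.  461.7  14.8] turn [ 1.6 26.1 -6.9]
t 31.35 shift mm [107.9 458.   76.1] turn [ 1.6 26.1 -6.9]
[238.45389256 225.67126175]
.............................................
.............................................
.............................................
.............................................
.............................................
.............................................
..........................#..................
.........................###.................
........................####.................
........................####.................
..........#.............###..................
.........####...........####.................
.........####...........###..................
.........####................................
.........####...........##...................
.........####...........###..................
..........###...........###..................
..........###...........###..................
...........###..........##...................
............##..........##...................
........................##...................
.............................................
.............................................
.............................................
.............................................
.............................................
.............................................
.............................................
.............................................
.............................................
```

```bash
python3 -m pendant '[[[8,45,-5],[0,3,0],0.3],[[16,90,-10],[0,6,-1],0.3],[[24,135,-10],[0,9,-2],0.3],[[32,180,-10],[0,12,-3],0.3],[[40,225,-10],[0,15,-4],0.3],[[47,270,-10],[1,18,-5],0.3],[[55,315,-10],[1,22,-6],0.3],[[62,360,-10],[1.6,26,-6.9],0.3],[[70,405,0],[1.6,26.1,-6.9],0.3],[[76,440,10],[1.6,26.1,-6.9],0.3],[[78,462,15],[1.6,26.1,-6.9],0.3],[[78,462,15],[1.6,26.1,-6.9],0.3]]'; python3 -m pendant '[[[0,0,0],[0,0,0],0.3],[[0,0,0],[0,0,0],0.3],[[0,0,0],[0,0,0],0.3],[[0,0,0],[0,0,0],0.3]]'; python3 -c "
from h import *
d(at(.044,0,.0317),RB)
s=arm.state(); print(((s['position']-SEAT)@S_*1e3).round(2),(s['wrist_force']@S_).round(1))"
```

```text
time: 32.6
position: [0.5719, -0.1167, 0.3153]
tool_rot: [-179.8, -25.9, 10.7]
wrist_force: [0.3, 1.3, -1.2]
width: 0.0384
time: 33.0
position: [0.5733, -0.1133, 0.3202]
tool_rot: [179.9, -26.2, 11.1]
wrist_force: [-0.2, -0.1, -1.2]
width: 0.0382
t 33.0 shift mm [ 0.6  0.6 67.7] turn [0.  0.1 0.1]
[43.49  0.67 99.4 ] [-0.7 -0.  -1. ]
```

```bash
python3 -m pendant '[[[0.5,0.6,25],[0,0,0],0.3],[[0.5,0.6,45],[0,0,0],0.3],[[0.5,0.6,60],[0,0,0],0.3],[[0.5,0.6,67.5],[0,0,0],0.3],[[0.5,0.6,67.5],[0,0,0],0.3],[[0.5,0.6,67.5],[0,0,0],0.3],[[0.5,0.6,67.5],[0,0,0],0.3]]'; python3 - <<'E'
from h import *
d(at(.044,0,.0317),RB)
s=arm.state(); print(((s['position']-SEAT)@S_*1e3).round(2),(s['wrist_force']@S_).round(1))
a=Cam("side")
cv2.imwrite("pics/p10.png",cv2.resize(a.im[130:185,195:265],None,fx=10,fy=10,interpolation=cv2.INTER_CUBIC))
hsv=cv2.cvtColor(a.im,cv2.COLOR_BGR2HSV); m=(hsv[...,0]<16)&(hsv[...,1]>140)&(hsv[...,2]>60)
print('\n'.join(''.join('.#'[int(k)] for k in r) for r in m[135:170,205:260]))
print("gap centre",a.proj([at(0,0,.0359),at(.03,0,.0359),at(.03,.02,.0314),at(.03,.02,.0404),at(.03,-.02,.0404)]))
E
```

```text
time: 33.7
position: [0.6034, -0.1095, 0.2607]
tool_rot: [179.9, -26.3, 11.1]
wrist_force: [-0.2, -0.5, -1.1]
width: 0.0382
t 33.7 shift mm [-0.3 -1.3  1. ] turn [0.1 0.  0. ]
[44.28 -1.33 32.71] [-0.7 -0.4 -0.8]
.......................................................
.......................................................
.......................................................
.......................................................
.......................................................
.......................................................
.......................................................
.......................................................
.......................................................
.......................................................
.......................................................
....................##.................................
..................######...............................
..................######...............................
..................#####................................
.................######........................
[... 529 characters left out ...]
.......................................
.......................................................
.......................................................
.......................................................
.......................................................
.......................................................
.......................................................
.......................................................
.......................................................
.......................................................
gap centre [[240.55194411 157.63473768]
 [232.61955171 154.04966936]
 [231.736194   157.98675575]
 [232.89927298 155.89920724]
 [233.48311001 150.20082809]]
```

```bash
python3 -m pendant '[[[-0.3,-1.4,1],[0,0,0],0.3],[[-4,-1.4,1],[0,0,0],0.3],[[-9,-1.4,1],[0,0,0],0.3],[[-12,-1.4,1],[0,0,0],0.3],[[-12,-1.4,1],[0,0,0],0.3],[[-12,-1.4,1],[0,0,0],0.3]]'; python3 -c "
from h import *
s=arm.state(); print(((s['position']-SEAT)@S_*1e3).round(2),(s['wrist_force']@S_).round(1))"
```

```text
time: 34.35
position: [0.5926, -0.11, 0.2533]
tool_rot: [179.9, -26.2, 11.0]
wrist_force: [-0.2, 0.0, 0.2]
width: 0.038
[31.4   0.22 30.8 ] [-0.1  0.1  0.3]
```

```bash
python3 -m pendant '[[[-1,0,-0.9],[0,0,0],0.3],[[-4,0,-0.9],[0,0,0],0.3],[[-7,0,-0.9],[0,0,0],0.3],[[-10,0,-0.9],[0,0,0],0.3],[[-10,0,-0.9],[0,0,0],0.3]]'; python3 -c "
from h import *
s=arm.state(); print(((s['position']-SEAT)@S_*1e3).round(2),(s['wrist_force']@S_).round(1))"; python3 -m pendant '[[[-3,0,0],[0,0,0],0.3],[[-6,0,0],[0,0,0],0.3],[[-9,0,0],[0,0,0],0.3],[[-12,0,0],[0,0,0],0.3],[[-12,0,0],[0,0,0],0.3]]'; python3 -c "
from h import *
s=arm.state(); print(((s['position']-SEAT)@S_*1e3).round(2),(s['wrist_force']@S_).round(1))"
```

```text
time: 34.85
position: [0.583, -0.1116, 0.2493]
tool_rot: [180.0, -26.2, 11.0]
wrist_force: [0.0, 0.2, -0.8]
width: 0.0382
[20.88  0.47 31.5 ] [-0.3  0.2 -0.7]
time: 35.35
position: [0.5725, -0.1137, 0.2441]
tool_rot: [180.0, -26.2, 11.0]
wrist_force: [0.1, 0.4, -0.4]
width: 0.0383
[ 8.97  0.43 31.57] [-0.   0.4 -0.5]
```

```bash
python3 -m pendant '[[[-3,0.2,0],[0,0,0],0.3],[[-6,0.2,0],[0,0,0],0.3],[[-9,0.2,0],[0,0,0],0.3],[[-11,0.2,0],[0,0,0],0.3],[[-12,0.2,0],[0,0,0],0.3],[[-12,0.2,0],[0,0,0],0.3]]'; python3 -c "
from h import *
s=arm.state(); print(((s['position']-SEAT)@S_*1e3).round(2),(s['wrist_force']@S_).round(1))"; python3 -m pendant '[[[-1,0,0],[0,0,0],0.3],[[-2,0,0],[0,0,0],0.3],[[-3,0,0],[0,0,0],0.3],[[-3,0,0],[0,0,0],0.3]]'; python3 -c "
from h import *
s=arm.state(); print(((s['position']-SEAT)@S_*1e3).round(2),(s['wrist_force']@S_).round(1))"
```

```text
time: 35.95
position: [0.5623, -0.116, 0.2391]
tool_rot: [180.0, -26.2, 11.0]
wrist_force: [0.9, -0.3, -1.2]
width: 0.0381
[-2.64  0.12 31.71] [ 0.2 -0.5 -1.4]
time: 36.35
position: [0.5596, -0.1165, 0.2377]
tool_rot: [180.0, -26.2, 11.0]
wrist_force: [0.5, 0.7, 0.2]
width: 0.038
[-5.68  0.2  31.65] [ 0.6  0.6 -0.1]
```

```bash
python3 -m pendant '[[[-0.7,0,0],[0,0,0],0.3],[[-1.4,0,0],[0,0,0],0.3],[[-1.4,0,0],[0,0,0],0.3]]'; python3 -c "
from h import *
s=arm.state(); print(((s['position']-SEAT)@S_*1e3).round(2),(s['wrist_force']@S_).round(1))"; python3 -m pendant '[[[-0.7,0,0],[0,0,0],0.3],[[-1.4,0,0],[0,0,0],0.3],[[-1.4,0,0],[0,0,0],0.3]]'; python3 -c "
from h import *
s=arm.state(); print(((s['position']-SEAT)@S_*1e3).round(2),(s['wrist_force']@S_).round(1))"
```

```text
time: 36.65
position: [0.5584, -0.1167, 0.2371]
tool_rot: [180.0, -26.2, 11.0]
wrist_force: [0.5, 0.0, -0.2]
width: 0.0382
[-7.02  0.17 31.68] [ 0.4 -0.1 -0.4]
time: 36.95
position: [0.5577, -0.117, 0.2369]
tool_rot: [179.9, -26.3, 11.0]
wrist_force: [3.4, 0.7, -0.0]
width: 0.0384
[-7.74  0.08 31.87] [ 3.1  0.1 -1.5]
```

Slot bottom touched the stud exactly where expected. I'll ease off slightly and lower it onto the narrow spacer.

```bash
python3 -m pendant '[[[0.9,0,0.5],[0,0,0],0.3],[[0.9,0,1.2],[0,0,0],0.3],[[0.9,0,1.8],[0,0,0],0.3],[[0.9,0,1.8],[0,0,0],0.3]]'; python3 -c "
from h import *
s=arm.state(); print(((s['position']-SEAT)@S_*1e3).round(2),(s['wrist_force']@S_).round(1))"; python3 -m pendant '[[[0,0,0.5],[0,0,0],0.3],[[0,0,1],[0,0,0],0.3],[[0,0,1],[0,0,0],0.3]]'; python3 -c "
from h import *
s=arm.state(); print(((s['position']-SEAT)@S_*1e3).round(2),(s['wrist_force']@S_).round(1))"
```

```text
time: 37.35
position: [0.5588, -0.1167, 0.2351]
tool_rot: [180.0, -26.2, 11.0]
wrist_force: [0.4, 1.0, -1.2]
width: 0.0378
[-7.57  0.18 29.77] [-0.1  0.9 -1.4]
time: 37.65
position: [0.5592, -0.1166, 0.2343]
tool_rot: [180.0, -26.2, 11.0]
wrist_force: [-0.7, 0.6, -0.4]
width: 0.0383
[-7.55  0.16 28.86] [-0.7  0.7 -0.1]
```

```bash
python3 -m pendant '[[[0.2,0,0.4],[0,0,0],0.3],[[0.2,0,0.8],[0,0,0],0.3],[[0.2,0,0.8],[0,0,0],0.3]]'; python3 -c "
from h import *
s=arm.state(); print(((s['position']-SEAT)@S_*1e3).round(2),(s['wrist_force']@S_).round(1))"
```

```text
time: 37.95
position: [0.5594, -0.1166, 0.2342]
tool_rot: [179.9, -26.1, 11.1]
wrist_force: [-8.4, -0.1, 5.4]
width: 0.0383
[-7.43  0.13 28.67] [-5.   1.5  8.5]
```

```bash
python3 -m pendant '[[[0,0,0],[0,0,0],0.55],[[0,0,0],[0,0,0],0.65],[[0,0,0],[0,0,0],0.65],[[0,0,0],[0,0,0],0.65],[[0,0,-20],[0,0,0],0.65],[[0,0,-60],[0,0,0],0.65],[[0,0,-100],[0,0,0],0.65],[[0,0,-140],[0,0,0],0.65],[[-40,0,-170],[0,0,0],0.65],[[-80,0,-180],[0,0,0],0.65],[[-80,0,-180],[0,0,0],0.65],[[-80,0,-180],[0,0,0],0.65]]'; python3 - <<'E'
from h import *
a,b=Cam("side"),Cam("top")
cv2.imwrite("pics/p11.png",np.vstack([cv2.resize(a.im[140:180,210:270],None,fx=10,fy=10,interpolation=cv2.INTER_CUBIC),cv2.resize(b.im[152:187,250:310],None,fx=10,fy=5.7,interpolation=cv2.INTER_CUBIC)]))
z=.0289
print(a.proj([at(0,0,z+.009),at(.0185,0,z+.009),at(-.0215,0,z+.009)]),b.proj([at(0,0,z+.009),at(.0185,0,z+.009),at(-.0215,.0137,z+.009),at(-.0215,-.0137,z+.009)]))
for c,(x,y) in((a,(215,145)),(b,(262,155))):
    hsv=cv2.cvtColor(c.im,cv2.COLOR_BGR2HSV); m=(hsv[...,0]<16)&(hsv[...,1]>140)&(hsv[...,2]>60)
    print(x,y);print('\n'.join(''.join('.#'[int(k)] for k in r) for r in m[y:y+26,x:x+40]))
E
```

```text
time: 39.15
position: [0.4111, -0.1461, 0.3604]
tool_rot: [179.9, -26.3, 10.9]
wrist_force: [0.2, 0.3, 0.9]
width: 0.0558
[[240.81216192 157.17991402]
 [235.92915373 154.97085377]
 [246.44086997 159.72632695]] [[276.57822939 169.7644879 ]
 [275.69289761 164.49414002]
 [273.49418667 176.62926738]
 [281.69791599 175.02046179]]
215 145
........................................
........................................
........................................
........................................
........................................
........................................
........................................
........................................
........................................
......................###...............
.....................####...............
.....................####.....##........
.....................####....###........
.....................######.####........
......................#########.........
.......................#########........
........................#########.......
..........................######........
...........................
[... 674 characters left out ...]
...
................##......................
............########....................
..........###########...................
.........############...................
.........#####...#####..................
.........###......####..................
.........###.......###..................
.........###.......###..................
.........###.......###..................
.........####.....####..................
..........####.....###..................
..........####..........................
..........####..........................
........................................
........................................
........................................
........................................
```

View pics/p11.png

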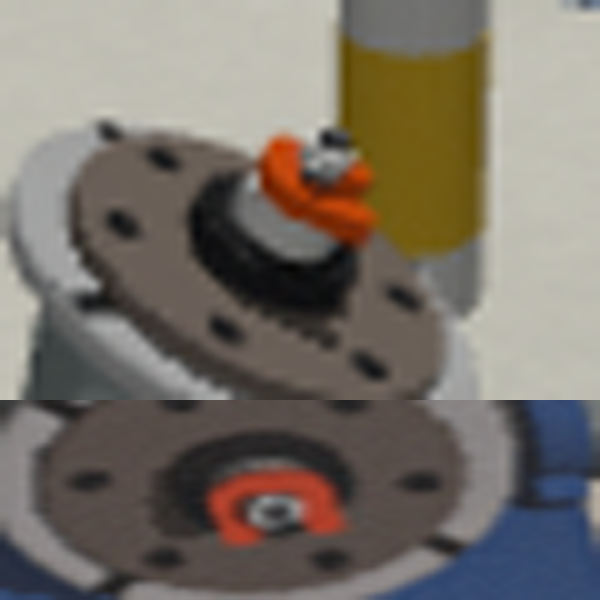

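Final picture: the washer is flat on the narrow spacer under the nut, arch uphill at top px (275.7,164.5) and mouth downhill, as predicted. Both spacers are flat and the gripper is well clear.

```bash
python3 -c "
from station import arm
print(arm.job_done())"
```

```text
the job is handed in; nothing more can be done
None
```

The flange is ready to clamp and the job is handed in, at about 39 s of the 72 s allowed.

- **Spacers:** I threaded the wide black spacer on first, then the narrow bright one. Each was lowered until I felt it seat, with about 13–14 N along the arbor. Both looked flat and concentric in the side view.
- **C-washer:** I slid it under the nut from uphill until the slot end touched the stud (about 3 N), eased it back slightly, then lowered it onto the narrow spacer (about 8 N). Both cameras show it flat on the spacer under the nut, hanging on the stud with its open side downhill.
- **Release:** The gripper let go of everything and ended about 0.2 m from the arbor, touching nothing.

**What went wrong or disagreed:**
- My first squeeze on the wide spacer rode over its top with about 24 N, because I had read the arm's position before it settled. The spacer did not move, and I gripped it again lower.
- Contact came about 1 mm lower along the arbor than my camera estimate, consistently for all three parts.
- The narrow spacer rubbed sideways with 5–11 N near the end of its travel, but it reached the expected depth.
- The gripper read 1.5–2 mm less than the stated widths of the parts. I put this down to the pads giving.

I did not measure the positioner's tilt or the other bench items again at the end. They looked unmoved where the pictures showed them.

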